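# Stop the counter scale rocking

## Task

The counter scale rocks because one of its two front screw feet is wound up too short. Turn that foot's orange knob clockwise until its white pointer is back on its white line and the scale stands level and steady on all four feet, then let go. Leave the other knob as it is and do not shove the scale out of its place.

Things in the scene. Friction and masses are not known exactly. Their poses are not given: they have to be found in the camera images.
- scale: Grey loose scale, 220 x 220 mm, about 3.5 kg, any way round; housing top 42, steel pan (110 mm across) top 52, black front display top 50 mm up. Origin: centre, at foot level; -x front, +y left, z up. Feet at x, y = +-85 mm, rear two fixed, front two screwed by the knobs above. It is heavy at front left: that corner dips (tilt up to 0.035 rad) if short and rises up to 4.5 mm as it is screwed down.
- left_knob (a joint): Knob of the front left foot. Its turn in rad: 0 = right length, the knob's white stripe in line with the white line on the housing between pan and knob; growing = clockwise from above, foot winds down 3 mm per rad; negative = foot too short. Range -1.7 to 0.8, no stop at 0. Stiff (0.1 N m), stays where left.
- left_grip (a point): Front left knob. Orange bar grip 42 mm long, 14 mm thick, 36 mm high, top 93 mm above the counter when level; pinch it across the thickness, one pinch does the whole turn. This point: on the turning axis, 13 mm below the bar's top. x along the bar to the end with the white stripe, y across its thickness, z up. At (-85, +85) mm in the scale's frame.
- right_knob (a joint): Knob of the front right foot. Its turn in rad: 0 = right length, the knob's white stripe in line with the white line on the housing between pan and knob; growing = clockwise from above, foot winds down 3 mm per rad; negative = foot too short. Range -1.7 to 0.8, no stop at 0. Stiff (0.1 N m), stays where left.
- right_grip (a point): Front right knob. Orange bar grip 42 mm long, 14 mm thick, 36 mm high, top 93 mm above the counter when level; pinch it across the thickness, one pinch does the whole turn. This point: on the turning axis, 13 mm below the bar's top. x along the bar to the end with the white stripe, y across its thickness, z up. At (-85, -85) mm in the scale's frame.

How it is judged:
By the outcome, as a careful person would: the job done as asked, in the order asked, and still so for the second after the job is handed in, with the robot touching nothing.
It also fails if it takes over 32 s, if anything falls off the work surface, if the arm or the gripper's body presses on something with over 40 N, if the wrist force passes 120 N, or if a joint passes its speed limit or range.

## Robot

A 6-joint arm with a two-finger parallel gripper is mounted at the origin on the work surface. World frame = base frame: x ahead of the robot, y to its left, z up, the work surface at z = 0. Lengths are in m, angles in rad, forces in N, time in s.
With the tool pointing down it reaches from about 0.325 to 0.775 m from the base axis. Payload 9.3 kg.
Tool frame: the origin (TCP) lies at the very end of the fingers, on their centre line; the grasp point (between the pads) lies 19 mm behind it; z points along the fingers, y is the line along which they close (so a half turn about z gives the same grasp; the last joint's range is limited). The gripper opens to 85 mm and grips with 20 to 120 N. Pads are 22 mm wide; open, the fingers measure 114 mm over their backs; the gripper's body (76 mm by 85 mm) begins 54 mm behind the grasp point. The pads swing forward as they close: fully open they stand 13 mm farther back than shut.
Start: joints at [1.096, 0.259, 0.021, 1.334, 0, 1.418], TCP at [0.174, 0.522, 0.231] pointing down, gripper open.
Joint ranges: [-3.04, 3.04], [-0.91, 1.82], [-1.04, 1.36], [-1.92, 1.95], [-1.52, 1.45], [-3.14, 3.14]. Speed limits (rad/s): [2.22, 2.22, 2.79, 3.14, 3.14, 3.14].

## Interface

Orientations are given as [roll, pitch, yaw] about the fixed x, y, z axes, in that order (R = Rz(yaw) Ry(pitch) Rx(roll)).
In Python, from workcell import ctrl gives the robot as it stands. The module is installed in compiled form; this text tells all that it offers.
- The arm moves only by the tool jog_arm, never from a script. Its argument "increments" is a list of rows, each a list of 3 entries, a list of its own where there are three numbers: the shift along the world's x, y, z normalised to -1 to 1, where 1 is 40 cm, then the turn, a rotation vector about the world's x, y, z normalised to -1 to 1, where 1 is 90 degrees, then the opening, from 0 (shut) to 1 (fully open). A call has 1 to 8 rows; each row is the pose to reach, as a shift and turn from the pose commanded when the call began; what a row does not reach only later rows make up. A row lasts 1/12 s, in which the tool goes at most 41.7 mm and 7.16 degrees, less where a joint would pass 70% of its speed; a pose out of reach is approached as far as the arm can. A call with a number of a shift or a turn outside -1 to 1 is refused whole. A call with a gripper value outside its range is refused whole. The fingers move at their own pace and stop on an object; "force" is the grip in N (left out, the last holds). Time passes only in rows, so rows that repeat a pose let the fingers close. It gives the time, the measured TCP pose, the force, the opening and the grip force at its end, in the units of the state.
- ctrl.observe(): the state, without advancing time (a new reading comes with each control period).
- ctrl.camera(name): name is "scene" or "top"; returns (picture, depth): 400x640x3 uint8, blue, green, red; 400x640 float32, m along the optical axis (not along the pixel's ray), 0 where there is no reading.
- ctrl.camera_model(name): a dict with "fx", "fy", "cx", "cy" (pixels), "eye" and "rotation" of the camera in the world. Camera axes: x right, y up, looking along -z (the intrinsics and any distortion apply to the point x, -y, -z); pixel columns grow to the right and rows downward; lengths in m; the calibration is good to about 2 mm. A picture is of the moment at which its call begins. camera_model takes no time and is no camera call.
- ctrl.sign_off(): hands the job in; it is judged then, once.
Trained networks look in the newest picture that a camera, given by its name, has taken for a name from the list of things; names that differ only in an ending like _2 or _b are one class to them, and where a whole thing is asked for, a point or a joint stands for the part that bears it (a point fixed in the world has none). Each returns a list of dicts, best first, with "score" (0 to 1); they miss things now and then, are a little off and sometimes report something else, mostly with a low value. They report only what shows in the picture. A call takes as long as a camera call.
- ctrl.recognise(query, camera): "box" ([centre column, centre row, width, height] as shares, 0 to 1, of the picture: columns of its width, rows of its height, round what is visible of it).
- ctrl.trace(query, camera): "mask" (400x640 bool, what is visible of it) and "box" ([centre column, centre row, width, height] as shares, 0 to 1, of the picture: columns of its width, rows of its height, round what is visible of it).
- ctrl.tip_of(query, camera): "xy" ([column, row] as shares, 0 to 1, of the picture: columns of its width, rows of its height: a listed point, or the origin of a listed thing).
The state is a dict: "t": time; "qpos": joint angles; "joint_vel": joint speeds; "effort": joint torques, N m; "eef_pos": TCP position; "ee_rot": TCP orientation; "ft_force": force on the tool from outside, world axes, zero at the start; "moment": the same for the moment, N m; "width": opening from 0.0 (shut) to 1.0 (fully open); "finger_force": force on a finger pad.
Only numpy, scipy, OpenCV 4.12 (cv2) and the standard library are available. Lean on these libraries where they do the work, as an engineer would, in place of code of your own. Each camera call takes 0.05 s, during which the arm holds its last target. There are 200 camera calls.

## Working session

There is one attempt and no reset: what is moved stays moved. The work goes in short steps, Python scripts to look and compute and a tool call to move; the robot and the scene stay as the last step left them, time stands still between calls to the robot, and variables do not carry over. Pictures are saved under pics/ and viewed, at most 10 in all, crops included, and the job is handed in when it is done.

Besides the shell and the picture viewer there is one more tool, called after ">>>" in YAML: its name, and indented under it one key for each argument. jog_arm: Moves the arm, as the interface text tells. Scaled input: -1 to 1 covers 40 cm each way for a shift and 90 degrees each way for a turn. Its arguments: {"type":"object","properties":{"increments":{"type":"array"},"force":{"type":"number"}},"required":["increments"]}

```bash
mkdir -p pics; cat > h.py <<'E'
import numpy as np, cv2
from workcell import ctrl
def ray(cam,u,v):
    m=ctrl.camera_model(cam); d=np.array([(u-m['cx'])/m['fx'],-(v-m['cy'])/m['fy'],-1.])
    return np.array(m['eye']),np.array(m['rotation'])@d
def at_z(cam,u,v,z):
    e,d=ray(cam,u,v); return e+d*(z-e[2])/d[2]
def at_d(cam,u,v,dep):
    e,d=ray(cam,u,v); return e+d*dep
E
python3 - <<'E'
from h import *
s=ctrl.observe(); print(s['t'],s['eef_pos'],s['ee_rot'],s['width'])
print(ctrl.camera_model('top'),ctrl.camera_model('scene').keys())
for c in('top','scene'):
    p,d=ctrl.camera(c); cv2.imwrite(f'pics/{c}0.png',p); np.save(f'{c}0.npy',d)
    for q in('left_grip','right_grip','scale'):
        for r in ctrl.tip_of(q,c)[:2]:
            u,v=r['xy'][0]*640,r['xy'][1]*400
            print(c,q,round(r['score'],2),round(u),round(v),at_z(c,u,v,0 if q=='scale' else .08).round(4),at_d(c,u,v,d[int(v),int(u)]).round(4))
E
```

```text
0.0 [0.17383222 0.52148741 0.23066332] [-3.14023598e+00 -2.04031596e-04  2.81979160e+00] 0.9989032443759716
{'fx': 456.4001317249635, 'fy': 456.4001317249635, 'cx': 324.10656468699915, 'cy': 199.93786335528537, 'eye': array([0.44431264, 0.00499278, 0.74023499]), 'rotation': array([ 0.16475943, -0.03168154, -1.55598756])} dict_keys(['fx', 'fy', 'cx', 'cy', 'eye', 'rotation'])Traceback (most recent call last):
  File "<stdin>", line 9, in <module>
  File "h.py", line 7, in at_z
    e,d=ray(cam,u,v); return e+d*(z-e[2])/d[2]
                                          ~^^^
IndexError: invalid index to scalar variable.
```

View pics/top0.png

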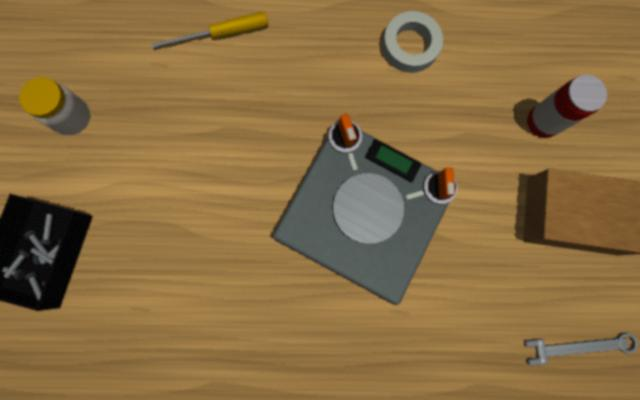

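```bash
sed -i 's/^from workcell/from scipy.spatial.transform import Rotation as Rn\nfrom workcell/; s/np.array(m\[.rotation.\])@d/Rn.from_euler("xyz",m["rotation"]).apply(d)/' h.py
python3 - <<'E'
from h import *
for c in('top','scene'):
    p,d=ctrl.camera(c); cv2.imwrite(f'pics/{c}0.png',p); np.save(f'{c}0.npy',d)
    for q in('left_grip','right_grip','scale'):
        for r in ctrl.tip_of(q,c)[:2]:
            u,v=r['xy'][0]*640,r['xy'][1]*400
            print(c,q,round(r['score'],2),round(u),round(v),at_z(c,u,v,0 if q=='scale' else .08).round(4),at_d(c,u,v,d[int(v),int(u)]).round(4))
    if c=='top': cv2.imwrite('pics/crop0.png',cv2.resize(p[95:245,290:490],None,fx=4,fy=4,interpolation=cv2.INTER_CUBIC))
print(ctrl.camera_model('scene'))
E
```

```text
top left_grip 0.89 447 183 [ 0.5836 -0.1976  0.08  ] [ 0.582  -0.1953  0.0876]
top left_grip 0.51 348 129 [ 0.6643 -0.0483  0.08  ] [ 0.6605 -0.0474  0.0913]
top right_grip 0.64 347 132 [ 0.6584 -0.0468  0.08  ] [ 0.6541 -0.0458  0.0931]
top scale 0.97 364 212 [ 0.549  -0.0823  0.    ] [ 0.5416 -0.0761  0.0526]
scene left_grip 0.93 220 222 [ 0.5871 -0.192   0.08  ] [ 0.5455 -0.1907  0.0378]
scene right_grip 0.89 317 232 [ 0.6652 -0.0514  0.08  ] [ 0.6718 -0.0542  0.0881]
scene scale 0.86 277 224 [ 0.5535 -0.0888  0.    ] [ 0.5978 -0.0997  0.0492]
scene scale 0.21 313 231 [ 0.5941 -0.0302  0.    ] [ 0.6608 -0.0573  0.0812]
{'fx': 367.54566072621225, 'fy': 367.54566072621225, 'cx': 315.9338258521335, 'cy': 194.94366092243237, 'eye': array([ 1.02593938, -0.20526365,  0.52531419]), 'rotation': array([ 0.82286706, -0.01351668,  1.18858038])}
```

View pics/crop0.png

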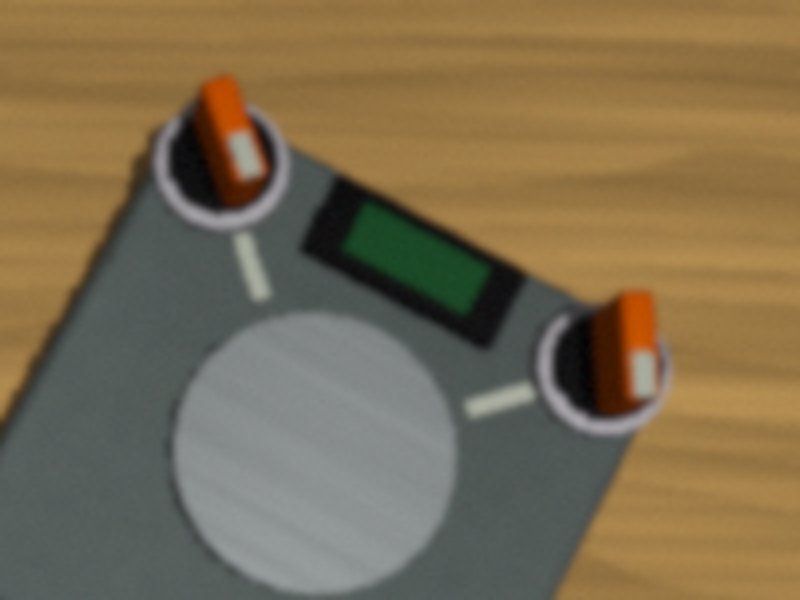

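View pics/scene0.png

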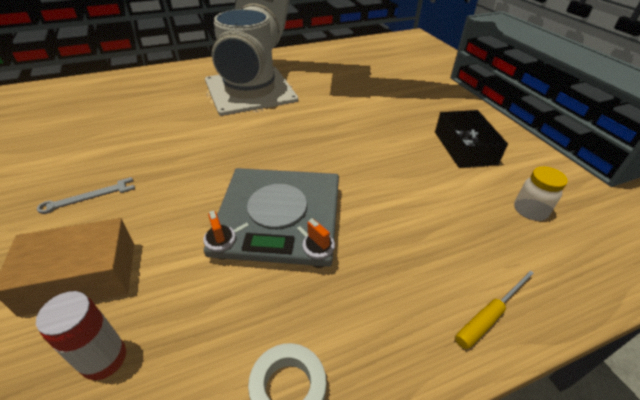

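```bash
cat > bar.py <<'E'
from h import *
from scipy import ndimage
def world(c,d,mask):
    v,u=np.nonzero(mask); m=ctrl.camera_model(c)
    D=np.c_[(u-m['cx'])/m['fx'],-(v-m['cy'])/m['fy'],-np.ones(len(u))]
    return u,v,np.array(m['eye'])+Rn.from_euler('xyz',m['rotation']).apply(D)*d[v,u][:,None]
def run(p,d):
    b,g,r=[p[...,i].astype(int) for i in range(3)]
    org=(r>110)&(r-b>80)&(g<0.55*r)
    org[:, :300]=0; org[:,480:]=0; org[:95]=0; org[250:]=0
    for n,(cu,cv) in dict(L=(447,183),R=(347,130)).items():
        m=np.zeros_like(org); m[cv-22:cv+22,cu-22:cu+22]=1
        pts=world('top',d,m)[2]; top=pts[(pts[:,2]>.08)&(pts[:,2]<.1)]
        u,v,P=world('top',d,m); k=(P[:,2]>.08)&(P[:,2]<.1)
        c=top.mean(0); w,V=np.linalg.eigh(np.cov(top[:,:2].T)); a=np.degrees(np.arctan2(V[1,1],V[0,1]))
        rect=cv2.minAreaRect(top[:,:2].astype(np.float32)*1000)
        wh=np.array([p[y,x].min() for x,y in zip(u[k],v[k])])>110
        print(n,len(top),'c',c.round(4),'zmed',np.median(top[:,2]).round(4),'dir',a.round(1),'rect',np.round(rect[0],1),np.round(rect[1],1),round(rect[2],1),'white-c',(top[wh].mean(0)-c).round(4) if wh.any() else None)
    # housing plane
    m=np.zeros_like(org); m[110:320,260:470]=1
    P=world('top',d,m)[2]; h=P[(P[:,2]>.034)&(P[:,2]<.0465)]
    A=np.c_[h[:,:2],np.ones(len(h))]; co=np.linalg.lstsq(A,h[:,2],rcond=None)[0]
    al=P[(P[:,2]>.03)&(P[:,2]<.07)]
    print('plane',co.round(4),'housing rect',cv2.minAreaRect(al[:,:2].astype(np.float32)*1000))
if __name__=='__main__':
    run(cv2.imread('pics/top0.png'),np.load('top0.npy'))
E
python3 bar.py
```

```text
L 292 c [ 0.5854 -0.1978  0.0875] zmed 0.0882 dir -178.1 rect [ 586.  -198.9] [42.  15.7] 0.5 white-c [-0.0117 -0.0021  0.0017]
R 295 c [ 0.6624 -0.0479  0.0909] zmed 0.0917 dir -160.7 rect [664.  -48.4] [41.7 14.6] 19.2 white-c [-0.0096 -0.0041  0.0022]
plane [-0.0005  0.0222  0.0439] housing rect ((549.997314453125, -83.67948913574219), (222.07113647460938, 221.7263946533203), 62.60136032104492)
```

>>> jog_arm:
  increments:
    - [[0.5, -0.87, 0], [0, 0, 0.218], 1]
    - [[0.5, -0.87, 0], [0, 0, 0.218], 1]
    - [[0.5, -0.87, 0], [0, 0, 0.218], 1]
    - [[0.5, -0.87, 0], [0, 0, 0.218], 1]
    - [[0.5, -0.87, 0], [0, 0, 0.218], 1]
    - [[0.5, -0.87, 0], [0, 0, 0.218], 1]
    - [[0.5, -0.87, 0], [0, 0, 0.218], 1]
    - [[0.5, -0.87, 0], [0, 0, 0.218], 1]
  force: 30

```text
t: 1.17
eef_pos: [0.3375, 0.2362, 0.2316]
ee_rot: [3.141, 0.001, -3.12]
ft_force: [0.9, 0.6, 0.3]
width: 0.999
finger_force: 0.0
```

>>> jog_arm:
  increments:
    - [[0.54, -0.95, 0], [0, 0, 0], 1]
    - [[0.54, -0.95, 0], [0, 0, 0], 1]
    - [[0.54, -0.95, 0], [0, 0, 0], 1]
    - [[0.54, -0.95, 0], [0, 0, 0], 1]
    - [[0.54, -0.95, 0], [0, 0, 0], 1]
    - [[0.54, -0.95, 0], [0, 0, 0], 1]
    - [[0.54, -0.95, 0], [0, 0, 0], 1]
    - [[0.54, -0.95, 0], [0, 0, 0], 1]

```text
t: 1.83
eef_pos: [0.5024, -0.0541, 0.2315]
ee_rot: [-3.142, 0.001, -3.121]
ft_force: [1.1, 1.1, -0.4]
width: 0.998
finger_force: 0.0
```

>>> jog_arm:
  increments:
    - [[0.205, -0.355, -0.2], [0, 0, 0], 1]
    - [[0.205, -0.355, -0.2], [0, 0, 0], 1]
    - [[0.205, -0.355, -0.2], [0, 0, 0], 1]
    - [[0.205, -0.355, -0.2], [0, 0, 0], 1]
    - [[0.205, -0.355, -0.2], [0, 0, 0], 1]
    - [[0.205, -0.355, -0.2], [0, 0, 0], 1]
    - [[0.205, -0.355, -0.2], [0, 0, 0], 0.6]
    - [[0.205, -0.355, -0.2], [0, 0, 0], 0.6]

```text
t: 2.5
eef_pos: [0.5836, -0.193, 0.152]
ee_rot: [3.141, 0.0, -3.121]
ft_force: [-0.9, 0.4, -0.9]
width: 0.746
finger_force: 0.0
```

```bash
python3 - <<'E'
from h import *
s=ctrl.observe(); print(s['eef_pos'],np.degrees(s['ee_rot']),s['width'])
p,d=ctrl.camera('scene'); cv2.imwrite('pics/s1.png',cv2.resize(p[100:290,150:390],None,fx=3,fy=3,interpolation=cv2.INTER_CUBIC))
for r in ctrl.tip_of('left_grip','scene')[:1]: print(r, at_z('scene',r['xy'][0]*640,r['xy'][1]*400,.076))
m=ctrl.camera_model('scene')
E
```

```text
[ 0.58357662 -0.19298288  0.15201039] [ 1.79994287e+02  1.48929901e-02 -1.78792522e+02] 0.7459690458771739
{'xy': [0.3367, 0.5625], 'score': 0.8} [ 0.58684374 -0.20017545  0.076     ]
```

View pics/s1.png

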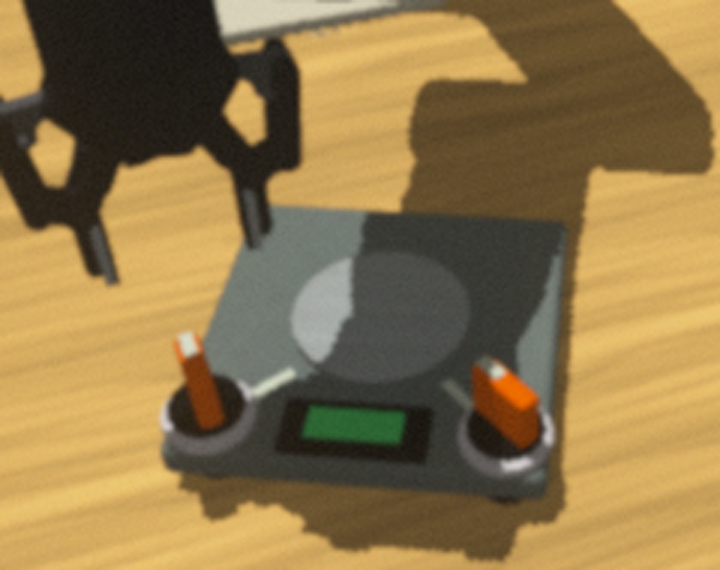

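>>> jog_arm:
  increments:
    - [[0.006, -0.015, -0.1], [0, 0, 0], 0.6]
    - [[0.006, -0.015, -0.16], [0, 0, 0], 0.6]
    - [[0.006, -0.015, -0.2], [0, 0, 0], 0.5]
    - [[0.006, -0.015, -0.23], [0, 0, 0], 0.4]
    - [[0.006, -0.015, -0.23], [0, 0, 0], 0.35]
    - [[0.006, -0.015, -0.23], [0, 0, 0], 0.35]
    - [[0.006, -0.015, -0.23], [0, 0, 0], 0.35]
    - [[0.006, -0.015, -0.23], [0, 0, 0], 0.35]

```text
t: 3.27
eef_pos: [0.5869, -0.1998, 0.0609]
ee_rot: [-3.14, 0.002, -3.12]
ft_force: [-0.3, 0.2, 1.7]
width: 0.351
finger_force: 0.0
```

```bash
python3 - <<'E'
from h import *
s=ctrl.observe(); print(s['eef_pos'],np.degrees(s['ee_rot']),s['width'],s['ft_force'])
p,d=ctrl.camera('scene'); cv2.imwrite('pics/s2.png',cv2.resize(p[170:270,180:300],None,fx=5,fy=5,interpolation=cv2.INTER_CUBIC))
E
```

```text
[ 0.58693895 -0.19980313  0.06094432] [-1.79934299e+02  1.25484590e-01 -1.78788227e+02] 0.3511085986013194 [-0.30561658  0.16448395  1.66547467]
```

View pics/s2.png

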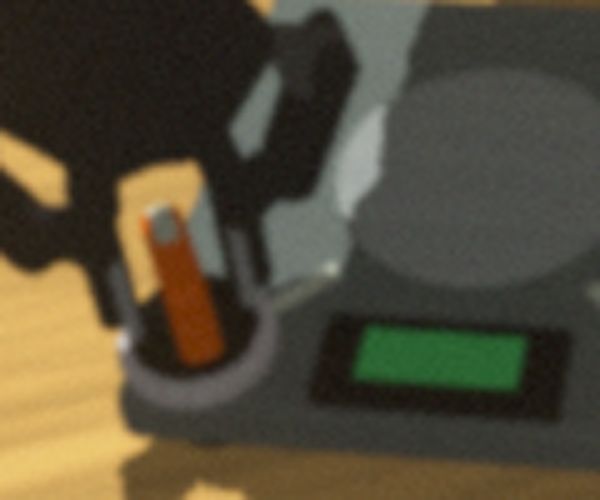

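>>> jog_arm:
  increments:
    - [[0, 0, 0], [0, 0, 0], 0.25]
    - [[0, 0, 0], [0, 0, 0], 0.22]
    - [[0, 0, 0], [0, 0, 0], 0.2]
    - [[0, 0, 0], [0, 0, 0], 0.19]

```text
t: 3.65
eef_pos: [0.5863, -0.1999, 0.0594]
ee_rot: [-3.142, 0.0, -3.121]
ft_force: [1.3, 0.7, 0.2]
width: 0.193
finger_force: 0.0
```

>>> jog_arm:
  increments:
    - [[0, 0, 0], [0, 0, 0], 0.17]
    - [[0, 0, 0], [0, 0, 0], 0.15]
    - [[0, 0, 0], [0, 0, 0], 0.1]
    - [[0, 0, 0], [0, 0, 0], 0.1]
  force: 40

```text
t: 3.98
eef_pos: [0.5863, -0.2, 0.0596]
ee_rot: [-3.141, 0.0, -3.121]
ft_force: [-1.8, -1.3, 4.6]
width: 0.158
finger_force: 40.7
```

>>> jog_arm:
  increments:
    - [[0, 0, 0.001], [0, 0, -0.05], 0.1]
    - [[0, 0.001, 0.0015], [0, 0, -0.1], 0.1]
    - [[0, 0.001, 0.002], [0, 0, -0.16], 0.1]
    - [[0, 0.002, 0.003], [0, 0, -0.22], 0.1]
    - [[-0.001, 0.002, 0.0035], [0, 0, -0.28], 0.1]
    - [[-0.001, 0.003, 0.004], [0, 0, -0.34], 0.1]
    - [[-0.001, 0.003, 0.005], [0, 0, -0.4], 0.1]
    - [[-0.001, 0.003, 0.005], [0, 0, -0.4], 0.1]

```text
t: 4.65
eef_pos: [0.5857, -0.1996, 0.0615]
ee_rot: [-3.14, 0.001, 2.527]
ft_force: [-1.8, -5.0, 1.7]
width: 0.157
finger_force: 38.8
```

>>> jog_arm:
  increments:
    - [[0, 0, 0.001], [0, 0, -0.05], 0.1]
    - [[0, 0, 0.0015], [0, 0, -0.1], 0.1]
    - [[0, 0, 0.002], [0, 0, -0.16], 0.1]
    - [[0, 0.001, 0.003], [0, 0, -0.22], 0.1]
    - [[0, 0.001, 0.0035], [0, 0, -0.28], 0.1]
    - [[0, 0.001, 0.004], [0, 0, -0.34], 0.1]
    - [[0, 0.001, 0.005], [0, 0, -0.4], 0.1]
    - [[0, 0.001, 0.005], [0, 0, -0.4], 0.1]

```text
t: 5.32
eef_pos: [0.585, -0.1991, 0.0632]
ee_rot: [-3.139, 0.001, 1.899]
ft_force: [-4.7, -4.5, 3.5]
width: 0.156
finger_force: 39.0
```

```bash
python3 - <<'E'
from bar import *
s=ctrl.observe(); print(s['eef_pos'],np.degrees(s['ee_rot']),s['width'],s['ft_force'],s['moment'])
p,d=ctrl.camera('top'); cv2.imwrite('pics/top3.png',cv2.resize(p[95:245,290:490],None,fx=4,fy=4,interpolation=cv2.INTER_CUBIC)); run(p,d)
E
```

```text
[ 0.58500685 -0.19912867  0.06323897] [-1.79867269e+02  6.31477495e-02  1.08799192e+02] 0.15619269393455287 [-4.69764994 -4.52597085  3.49660078] [-1.05638696  0.95549618 -0.07256091]
L 231 c [ 0.5817 -0.1869  0.0903] zmed 0.0915 dir -162.3 rect [ 583.1 -192.4] [32.1 28.7] 64.2 white-c None
R 289 c [ 0.6616 -0.0455  0.0912] zmed 0.0919 dir -160.3 rect [663.1 -46.1] [41.  14.3] 19.7 white-c [-0.0092 -0.0038  0.0019]
plane [0.0013 0.0015 0.0409] housing rect ((550.1316528320312, -82.158447265625), (222.03073120117188, 221.77882385253906), 62.62736511230469)
```

View pics/top3.png

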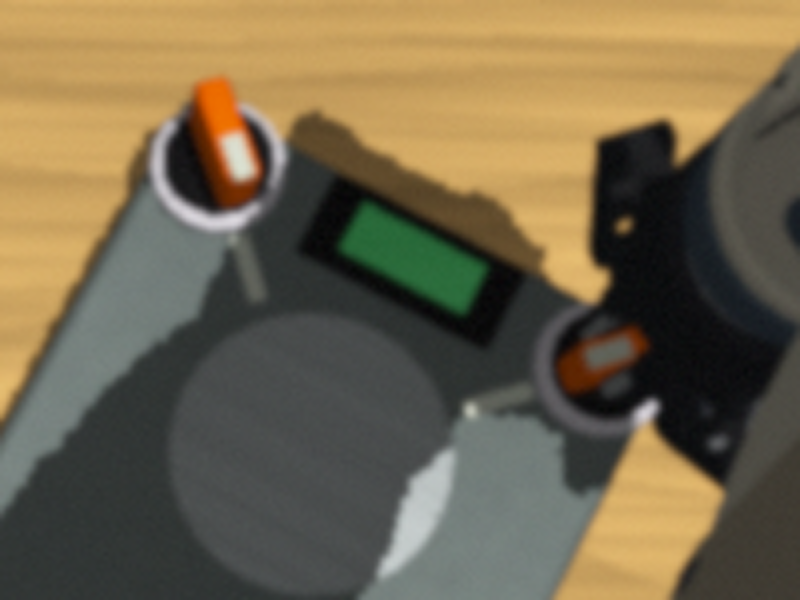

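>>> jog_arm:
  increments:
    - [[0, 0, 0], [0, 0, -0.013], 0.1]
    - [[0, 0, 0], [0, 0, -0.013], 0.1]
    - [[0, 0, 0], [0, 0, -0.013], 0.1]
    - [[0, 0, 0], [0, 0, -0.013], 0.19]
    - [[0, 0, 0], [0, 0, -0.013], 0.3]
    - [[0, 0, 0], [0, 0, -0.013], 0.4]
    - [[0, 0, 0], [0, 0, -0.013], 0.5]
    - [[0, 0, 0], [0, 0, -0.013], 0.5]

```text
t: 6.03
eef_pos: [0.5859, -0.1981, 0.0632]
ee_rot: [3.142, -0.0, 1.885]
ft_force: [0.1, -0.5, 0.0]
width: 0.498
finger_force: 0.0
```

>>> jog_arm:
  increments:
    - [[0, 0, 0.05], [0, 0, 0], 0.5]
    - [[0, 0, 0.15], [0, 0, 0], 0.5]
    - [[0, 0, 0.25], [0, 0, 0], 0.5]
    - [[-0.1, -0.1, 0.3], [0, 0, 0], 0.5]
    - [[-0.2, -0.2, 0.3], [0, 0, 0], 0.5]
    - [[-0.3, -0.3, 0.3], [0, 0, 0], 0.5]
    - [[-0.35, -0.4, 0.3], [0, 0, 0], 0.5]
    - [[-0.35, -0.4, 0.3], [0, 0, 0], 0.5]

```text
t: 6.7
eef_pos: [0.449, -0.353, 0.1837]
ee_rot: [3.141, 0.001, 1.886]
ft_force: [0.3, 0.1, 0.2]
width: 0.497
finger_force: 0.0
```

```bash
python3 - <<'E'
from bar import *
s=ctrl.observe(); print(s['t'],s['eef_pos'],np.degrees(s['ee_rot']),s['width'],s['ft_force'])
for i in range(3):
    p,d=ctrl.camera('top'); run(p,d)
cv2.imwrite('pics/top4.png',cv2.resize(p[95:245,290:490],None,fx=4,fy=4,interpolation=cv2.INTER_CUBIC))
E
```

```text
6.7 [ 0.44897493 -0.35302711  0.18374365] [1.79970866e+02 4.37801971e-02 1.08063046e+02] 0.4970245392220953 [0.25959701 0.14592664 0.22567416]
L 293 c [ 0.5842 -0.1949  0.0911] zmed 0.0916 dir 108.3 rect [ 585.2 -196.2] [14.2 41.9] 17.7 white-c [-0.0029  0.0095  0.0019]
R 293 c [ 0.6614 -0.0455  0.0911] zmed 0.092 dir -160.6 rect [663.  -45.8] [41.4 14.6] 20.4 white-c [-0.0091 -0.0037  0.002 ]
plane [0.0019 0.0015 0.0406] housing rect ((549.919677734375, -82.26953125), (222.43048095703125, 221.49200439453125), 62.59030532836914)
L 292 c [ 0.5842 -0.1948  0.0911] zmed 0.0918 dir 108.5 rect [ 585.4 -196.4] [14.3 42. ] 17.9 white-c [-0.0028  0.0093  0.002 ]
R 288 c [ 0.6617 -0.0454  0.0912] zmed 0.0921 dir -160.8 rect [663.1 -45.9] [42.1 14.2] 19.4 white-c [-0.0096 -0.0038  0.0021]
plane [0.0015 0.0011 0.0407] housing rect ((549.9524536132812, -82.42842102050781), (222.64976501464844, 221.6594696044922), 62.645751953125)
L 285 c [ 0.5843 -0.1951  0.0912] zmed 0.0918 dir 108.8 rect [ 585.2 -196.1] [14.2 41.8] 18.0 white-c [-0.0031  0.0096  0.0018]
R 288 c [ 0.6616 -0.0456  0.0912] zmed 0.0921 dir -160.4 rect [663.  -46.1] [41.1 14.3] 20.0 white-c [-0.0094 -0.0037  0.002 ]
plane [0.0017 0.0016 0.0407] housing rect ((549.714599609375, -82.62403869628906), (222.4632110595703, 221.9095001220703), 62.78449249267578)
```

View pics/top4.png

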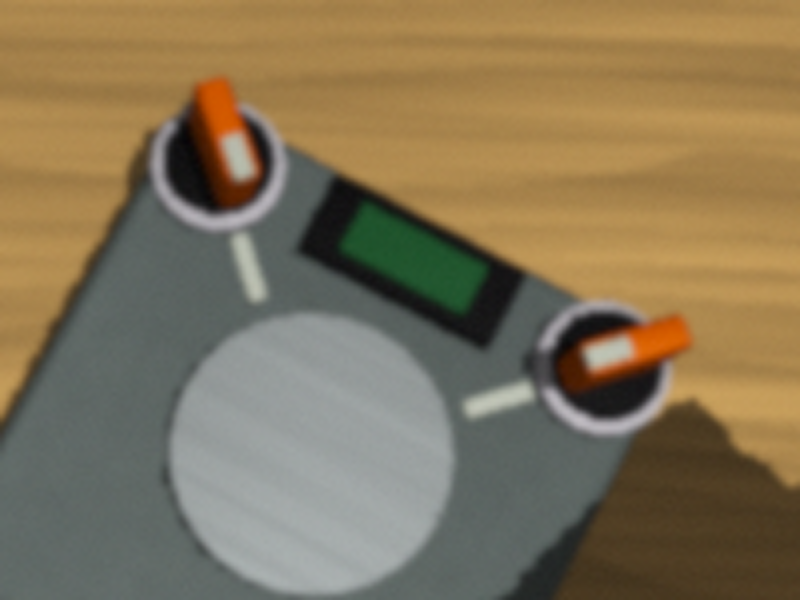

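```bash
python3 -c "
from workcell import ctrl
print(ctrl.sign_off())"
```

```text
the job is handed in; nothing more can be done
None
```

The short foot was the front left one: I turned its knob about 73° clockwise until the pointer was within about 1° of its line. The scale measures level to within about 0.002 rad and did not shift out of place; I didn't touch the right knob, the gripper is clear, and the job is handed in (about 7 s used, verdict not reported).

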